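# Lock a cigarillo mould in the bench jig with its cam handle

### The job

Set the wooden mould that has a grip batten on top down flat in the empty bench jig, between its end guides, and let go of it. Then push the jig's cam handle round by its knob until the cam has driven the mould against the fence and the handle comes up solid: leave it firmly locked (lean on the knob with about 12 N at the end) but do not overtighten (much over 20 N would dent the wood). Take the hand away and leave the other things on the bench where they are.

Things in the scene. Friction and masses are not known exactly. Their poses are not given: they have to be found in the camera images.
- mould: Closed wooden mould: pale block 150 (its x) x 84 (its y) x 44 mm high, six dark round holes along each long side; on top a dark batten 90 (x) x 26 (y) x 24 mm high to hold it by. About 0.45 kg. Origin: centre of the underside, z up. Works either way round. Starts loose on the bench, left of the jig (larger y), its x within 0.5 rad of the robot's.
- mould_grip (a point): Centre of the mould's batten, 56 mm above the mould's underside.
- jig: Bench jig, fixed, yaw within 0.2 rad: plywood board 230 (x) x 225 (y) x 10 mm thick. Origin on the bench under the seat; x along the mould's long side, y from the cam towards the fence, z up. Two end guides, 24 mm high blocks 40 mm long at x = +-86, y = 12 mm, leave 158 mm between them.
- jig_seat (a point): Board top (10 mm above the bench) at the jig's x = y = 0. With the handle open, cam and fence are 101 to 109 mm apart; the 84 mm mould goes in with its long side along x and its centre best at x = 0, y = -9 mm from here. The cam then pushes it the rest of the way to the fence.
- jig_fence (a point): Nominal middle of the fence's inner face, on the board top, at the jig's y = 42 mm. The fence is a dark rail along x, 190 mm long, 30 mm thick over all, 26 mm high, faced with a rubber pad that yields 1 mm under about 40 N. It is adjustable: the real face, screwed down by the last user, lies up to 3.5 mm to either side of this point. That is not measured.
- jig_pivot (a point): Vertical axis of the cam handle, on the board top, at x = -10, y = -74 mm in the jig's frame. The cam is an eccentric steel disc 44 mm across round it, its top 40 mm above the bench.
- handle (a joint): Angle of the cam handle, rad. 0 = open, pointing to the jig's -y; grows counter-clockwise seen from above; at 1.57 it points along the jig's +x. Starts at 0 to 0.15. Turns stiffly (about 2 N at the knob) and stays where left. The cam shifts the mould, then jams it on the fence, at 1.1 to 1.95 rad depending on the fence: to be felt. A last stop at 2.1 is met only with no mould in.
- handle_knob (a point): Centre of the top of the knob, an upright black cylinder 22 mm across and 45 mm high, 100 mm from the pivot, its top 93 mm above the bench; the handle's flat steel bar lies just under it (41 to 49 mm). When jamming, the push square to the handle rises by about 2 to 4 N per mm of knob travel. Well locked: 10 to 15 N reached; 20 N is the most; beyond, the wood dents.
- gauge_ring: Bystander: steel ring 48 mm across and 16 mm high, by the fence. Leave it.
- paste_jar: Bystander: amber jar 56 mm across and 60 mm high, near the mould. Leave it.
- rolling_knife: Bystander: flat half-moon steel blade about 135 mm long, 4 mm thick. Leave it.
- length_stick: Bystander: flat wooden stick 200 x 25 x 6 mm. Leave it.
- brush: Bystander: hand brush lying on the bench. Leave it.
There are look-alikes about, which are no part of the job. Leave any blue look-alike of the mould alone.

How it is judged:
On the way, in this order (a step that is already met when the one before it is completed fails the run):
1. the mould lies flat in the jig between the guides, let go, the handle still open (x of mould in the frame of jig between -0.01 and 0.01 m and y of mould in the frame of jig between -0.024 and 0.01 m and z of mould in the frame of jig between 0.007 and 0.013 m and angle between mould's own z axis and vertical below 0.05 rad and angle between the x axis of mould and the x axis of jig, either way round below 0.15 rad and contact force between the fingers and mould below 0.3 N and linear speed of mould below 0.02 m/s and value of joint handle below 0.5 rad), for 0.2 s.
2. the handle has been turned and its cam presses on the mould (value of joint handle above 0.8 rad and contact force between handle and mould above 14 N), for 0.1 s.
At the end, for the whole second after the job is handed in: The mould lies flat in the jig (within 10 mm along it, between cam and fence, square to the jig within 0.03 rad) at rest, the handle is turned past 0.8 rad, and after release the cam still presses on the mould with more than 14 N; the hand touches neither (all of step 2 and x of mould in the frame of jig between -0.01 and 0.01 m and y of mould in the frame of jig between -0.024 and 0.01 m and z of mould in the frame of jig between 0.007 and 0.013 m and angle between mould's own z axis and vertical below 0.05 rad and angle between the x axis of mould and the x axis of jig, either way round below 0.03 rad and value of joint handle below 2.08 rad and contact force between the fingers and mould below 0.3 N and contact force between the fingers and handle below 0.3 N and linear speed of mould below 0.01 m/s).
It fails at once if the mould is overtightened: the cam presses on it with more than 70 N (contact force between handle and mould above 70 N).
It fails at once if a bystander is shifted by more than 25 mm (distance of any of gauge_ring, paste_jar, rolling_knife, length_stick, brush from where it was at the start of the episode above 0.025 m).
It also fails if it takes over 69 s, if anything falls off the work surface, if the arm or the gripper's body presses on something with over 40 N, if the wrist force passes 120 N, or if a joint passes its speed limit or range.

### The arm

A 6-joint arm with a two-finger parallel gripper is mounted at the origin on the work surface. World frame = base frame: x ahead of the robot, y to its left, z up, the work surface at z = 0. Lengths are in m, angles in rad, forces in N, time in s.
With the tool pointing down it reaches from about 0.3 to 0.85 m from the base axis. Payload 4.2 kg.
Tool frame: the origin (TCP) lies at the very end of the fingers, on their centre line; the grasp point (between the pads) lies 19 mm behind it; x points along the fingers, z is the direction in which the jaws open and shut, and the axes are right-handed (so a half turn about x gives the same grasp; the last joint's range is limited). The gripper opens to 91 mm and grips with 3 to 60 N. Pads are 32 mm wide; open, the fingers measure 118 mm over their backs; the gripper's body (76 mm by 178 mm) begins 60 mm behind the grasp point.
Start: joints at [1.307, 0.32, 1.565, -0, 1.257, -0.02], TCP at [0.139, 0.558, 0.214] pointing down, gripper open.
Joint ranges: [-3.11, 3.11], [-0.84, 2.01], [0.21, 2.61], [-1.34, 4.49], [0.05, 2.63], [-2.56, 2.56]. Speed limits (rad/s): [2.57, 2.57, 3.14, 3.14, 3.14, 3.14].

### API

Orientations are given as a 3x3 rotation matrix whose columns are the frame's x, y, z axes.
In Python, from workcell import robot, grab_frame, finder gives the robot as it stands. Calls block until the motion is done:
- robot.goto(position, orientation): joint-space move of the TCP to a pose.
- robot.move_straight(position, attitude=None, speed=0.15): straight line of the TCP; attitude=None keeps the orientation; speed is the mean speed in m/s.
- robot.set_joints(angles): joint-space move.
- robot.gripper_to(opening, newtons=None): opening from 0.0 (shut) to 1.0 (fully open); newtons is the grip in N (None keeps the last); returns when the fingers have stopped.
- robot.wait(seconds).
- robot.ik(position, orientation): joint angles nearest the present ones, or None.
- grab_frame(name): name is "side" or "top"; returns a dict with "color" (420x560x3 uint8, red, green, blue), "range_z" (420x560 float32, m along the optical axis (not along the pixel's ray), 0 where there is no reading), "intrinsics" (3x3 intrinsics, pixels), "cam_to_world" (4x4, takes a point from camera to world coordinates). Camera axes: x right, y down, z forward; pixel columns grow to the right and rows downward; lengths in m; the calibration is good to about 2 mm. A picture is of the moment at which its call begins.
A pose or a line that the arm cannot do raises robot.Unreachable and nothing moves.
- robot.close_job(): hands the job in, once; it reports no verdict.
Trained networks look in a picture, given as the dict that the camera call returned (one of the last four; its "shot" number tells which), for a name from the list of things; names that differ only in an ending like _2 or _b are one class to them, and where a whole thing is asked for, a point or a joint stands for the part that bears it (a point fixed in the world has none). Each returns a list of dicts, best first, with "p" (0 to 1); they miss things now and then, are a little off and sometimes report something else, mostly with a low value. They report only what shows in the picture. A call takes as long as a camera call. They do not tell look-alikes from the thing itself.
- finder.trace(picture, label): "region" (420x560 bool, what is visible of it) and "box" ([left, top, right, bottom] in pixels, round what is visible of it).
Readings, each from a call of its own:
- robot.current_clock(): time.
- robot.current_joint_positions(): joint angles.
- robot.current_dq(): joint speeds.
- robot.current_joint_efforts(): joint torques, N m.
- robot.current_ee_pos(): TCP position.
- robot.current_orientation(): TCP orientation.
- robot.current_wrist_force(): force on the tool from outside, world axes, zero at the start.
- robot.current_ft_torque(): the same for the moment, N m.
- robot.current_grip_width(): opening from 0.0 (shut) to 1.0 (fully open).
Only numpy, scipy, OpenCV 4.12 (cv2) and the standard library are available. Lean on these libraries where they do the work, as an engineer would, in place of code of your own. Each camera call takes 0.05 s, during which the arm holds its last target.

## Working session

There is one attempt and no reset: what is moved stays moved. The work goes in short steps, each a Python script; the robot and the scene stay as the last script left them, time stands still between calls to the robot, and variables do not carry over. Pictures are saved under pics/ and viewed, and the job is handed in when it is done.

```bash
ls; mkdir -p pics; cat > h.py <<'E'
import numpy as np, cv2
from workcell import robot, grab_frame, finder
def save(n,im): cv2.imwrite(f'pics/{n}.png',cv2.cvtColor(im,cv2.COLOR_RGB2BGR))
def cloud(f):
    z=f['range_z']; K=f['intrinsics']; v,u=np.mgrid[:z.shape[0],:z.shape[1]]
    P=np.stack([(u-K[0,2])/K[0,0]*z,(v-K[1,2])/K[1,1]*z,z],-1)
    T=f['cam_to_world']; W=P@T[:3,:3].T+T[:3,3]; W[z<=0]=np.nan
    return W
E
python3 - <<'E'
from h import *
print(robot.current_clock())
for n in('top','side'):
    f=grab_frame(n); save(n,f['color']); np.savez(n,**{k:f[k] for k in('color','range_z','intrinsics','cam_to_world')})
    for l in('mould','jig','handle_knob','handle','jig_fence'):
        try:
            for d in finder.trace(f,l): print(n,l,d['p'],d['box'])
            r=finder
        except Exception as e: print(n,l,repr(e))
print(robot.current_clock(), robot.current_orientation(), robot.current_wrist_force())
E
```

```text
pics
0.0
top mould 0.86 [294.2, 248.4, 337.0, 309.1]
top mould 0.64 [165.1, 234.9, 200.4, 294.2]
top mould 0.62 [61.9, 145.4, 123.6, 196.9]
top mould 0.57 [139.0, 170.6, 180.1, 225.9]
top mould 0.42 [349.6, 244.6, 388.0, 284.0]
top mould 0.34 [228.0, 163.4, 324.5, 242.9]
top jig 0.88 [221.7, 163.3, 323.7, 241.2]
top handle_knob 0.81 [279.4, 189.3, 324.8, 208.7]
top handle_knob 0.75 [221.2, 163.6, 323.0, 241.1]
top handle 0.6 [278.1, 191.7, 322.5, 206.4]
top jig_fence 0.83 [223.1, 163.9, 321.4, 244.1]
top jig_fence 0.52 [426.2, 200.8, 441.7, 268.6]
side mould 0.9 [276.8, 280.0, 338.7, 324.9]
side mould 0.69 [323.6, 180.4, 373.3, 209.8]
side mould 0.66 [187.4, 290.7, 252.1, 331.7]
side mould 0.57 [137.5, 336.7, 190.9, 417.0]
side jig 0.89 [211.8, 161.0, 309.6, 263.6]
side handle_knob 0.7 [264.4, 159.8, 279.0, 205.0]
side handle 0.96 [259.7, 159.8, 277.6, 206.6]
side jig_fence 0.87 [211.6, 160.5, 308.9, 262.4]
side jig_fence 0.65 [236.3, 256.3, 257.0, 271.3]
0.6 [[ 4.34276971e-05 -9.70413483e-01  2.41449103e-01]
 [ 1.25242387e-04  2.41449107e-01  9.70413475e-01]
 [-9.99999991e-01 -1.19031605e-05  1.32022480e-04]] [ 0.29192968 -0.19395833 -0.25047419]
```

View pics/top.png

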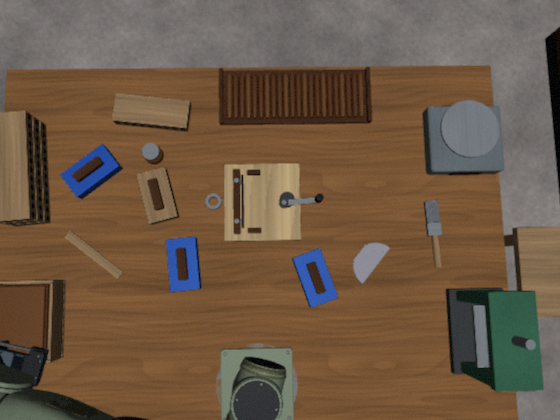

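View pics/side.png

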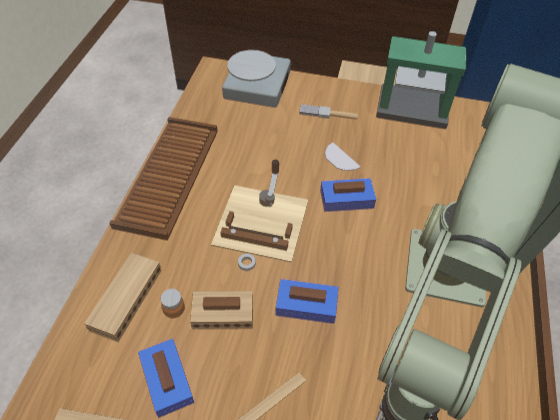

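```bash
python3 - <<'E'
import numpy as np,cv2
for n in('top','side'):
    d=np.load(n+'.npz'); print(n,d['intrinsics'].tolist(),d['cam_to_world'].round(3).tolist())
im=np.load('top.npz')['color'];cv2.imwrite('pics/topz.png',cv2.resize(im[130:330,50:450],(800,400),interpolation=cv2.INTER_CUBIC)[...,::-1])
im=np.load('side.npz')['color'];cv2.imwrite('pics/sidez.png',cv2.resize(im[150:420,120:400],(800,600) if 0 else (622,600),interpolation=cv2.INTER_CUBIC)[...,::-1])
E
```

```text
top [[492.2196700597228, 0.0, 271.970077731377], [0.0, 492.2196700597228, 209.04179097200614], [0.0, 0.0, 1.0]] [[-0.02, -0.992, 0.123, 0.325], [-0.999, 0.016, -0.029, -0.013], [0.026, -0.124, -0.992, 1.459], [0.0, 0.0, 0.0, 1.0]]
side [[531.5445028855445, 0.0, 282.5746351108908], [0.0, 531.5445028855445, 203.1936204484843], [0.0, 0.0, 1.0]] [[-0.973, -0.188, 0.132, 0.276], [-0.229, 0.749, -0.621, 0.874], [0.018, -0.635, -0.772, 1.222], [0.0, 0.0, 0.0, 1.0]]
```

View pics/topz.png

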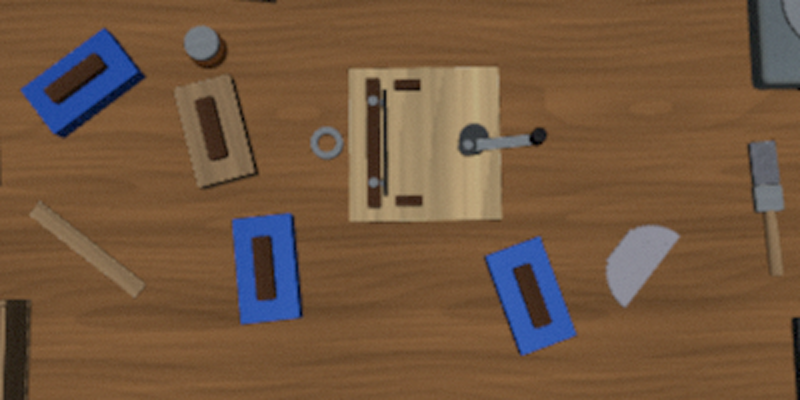

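View pics/sidez.png

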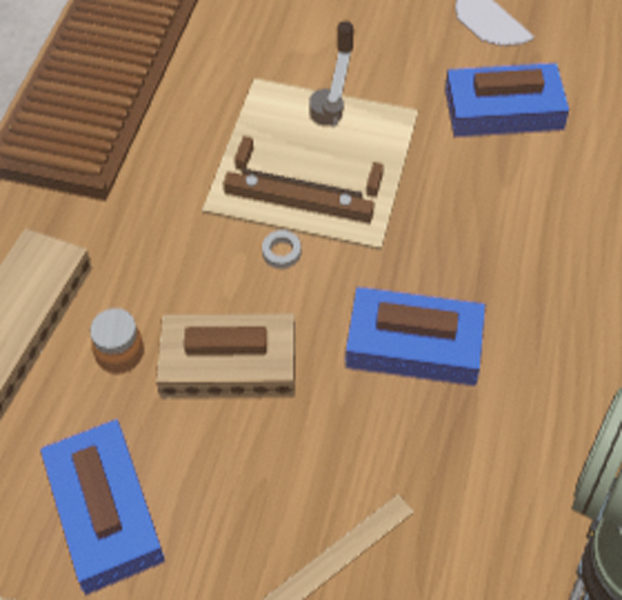

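Candidates for the mould in the top view:
- Pale block with batten at (157,196).
- Pale block without batten at (152,111).
- Blue look-alikes at (91,171), (183,264) and (316,278).

I choose (157,196): it is pale, has the batten, and shows holes along its side in the side crop. Next I measure it.

```bash
cat > meas.py <<'E'
from h import *
def rect(P):
    (c,s,a)=cv2.minAreaRect((P[:,:2]*1000).astype(np.float32)); 
    b=cv2.boxPoints((c,s,a)); e=[b[1]-b[0],b[2]-b[1]]; l=max(e,key=np.linalg.norm)
    y=np.arctan2(l[1],l[0]); y=(y+np.pi/2)%np.pi-np.pi/2
    return np.round(c,1),np.round(s,1),round(float(y),3)
E
python3 - <<'E'
from meas import *
for n in('top','side'):
    f=np.load(n+'.npz'); W=cloud(f); z=W[...,2]
    print(n,'table z',np.nanmedian(z[np.isfinite(z)&(abs(z)<.03)]))
    def reg(x0,x1,y0,y1,z0,z1): 
        m=(W[...,0]>x0)&(W[...,0]<x1)&(W[...,1]>y0)&(W[...,1]<y1)&(z>z0)&(z<z1); return W[m]
    c=(196,157) if n=='top' else (308,222); print('mould px',W[c])
    m0=W[c]
    R=.1
    b=reg(m0[0]-R,m0[0]+R,m0[1]-.07,m0[1]+.07,.060,.075); print('batten',len(b),rect(b),np.median(b[:,2]))
    b=reg(m0[0]-R,m0[0]+R,m0[1]-.08,m0[1]+.08,.036,.075); print('block',len(b),rect(b))
    # jig
    j=W[(200,265) if n=='top' else (215,265)]; print('jig px',j)
    J=reg(j[0]-.17,j[0]+.17,j[1]-.13,j[1]+.17,.004,.016); print('board',len(J),rect(J))
    J=reg(j[0]-.17,j[0]+.17,j[1]-.2,j[1]+.17,.028,.055); print('high',len(J))
    k=reg(j[0]-.1,j[0]+.1,j[1]-.25,j[1]-.0,.075,.105); print('knob',len(k),k.mean(0) if len(k) else None, k[:,2].max() if len(k) else None)
    fz=reg(j[0]-.17,j[0]+.17,j[1]+.02,j[1]+.12,.027,.05); print('fence',len(fz),rect(fz) if len(fz) else None)
E
```

```text
top table z 0.0006483961676440053
mould px [0.53989281 0.27268365 0.06991925]
batten 286 (array([547.5, 281.1]), array([90.4, 26.8]), 0.261) 0.0683141205664809
block 1500 (array([546.8, 281. ]), array([151. ,  84.5]), 0.257)
jig px [ 0.53208865 -0.03427635  0.01031989]
board 5176 (array([531.8, -14.4]), array([299.1, 339.7]), -0.004)
high 1088
knob 50 [ 0.52467102 -0.18398497  0.09131468] 0.09847822377965887
fence 671 (array([528. ,  24.2]), array([189.7,  72.6]), 0.001)
side table z -0.00047389233117711704
mould px [0.54217841 0.29348652 0.05547013]
batten 386 (array([547.5, 283. ]), array([88.8, 30.7]), 0.237) 0.06654081870867334
block 1896 (array([547.8, 282.2]), array([150.2,  88.3]), 0.259)
jig px [ 0.52248951 -0.04879844  0.00593416]
board 3944 (array([522.4, -28.9]), array([299.3, 336.7]), -0.007)
high 1203
knob 51 [ 0.52474786 -0.1797642   0.08842935] 0.0989454299480117
fence 784 (array([527.9,  22.7]), array([ 88.9, 189.9]), -0.009)
```

```bash
python3 - <<'E'
from meas import *
for n in('top','side'):
    f=np.load(n+'.npz'); W=cloud(f); z=W[...,2]; c=f['color'].astype(int)
    hsv=cv2.cvtColor(f['color'],cv2.COLOR_RGB2HSV)
    near=(abs(W[...,0]-.52)<.17)&(W[...,1]<.17)&(W[...,1]>-.2)
    # pale plywood
    m=(near&(hsv[...,2]>150)&(hsv[...,1]<130)&(z<.03)&(z>-.01)).astype(np.uint8)
    nl,lab,st,ce=cv2.connectedComponentsWithStats(m); i=1+st[1:,4].argmax()
    B=W[lab==i]; print(n,'board',len(B),rect(B),np.median(B[:,2]))
    # dark wood, fence & guides
    m=(near&(z>.015)&(hsv[...,2]<110)).astype(np.uint8)
    nl,lab,st,ce=cv2.connectedComponentsWithStats(m)
    for k in range(1,nl):
        if st[k,4]>15: Q=W[lab==k]; print('  comp',st[k,4],ce[k].round(),rect(Q),np.percentile(Q[:,2],[10,50,90]).round(4))
    m=near&(z>.035)
    Q=W[m]; print('  above35',len(Q)); 
    k=W[near&(z>.083)&(W[...,1]<-.15)]; print('  knob',len(k),rect(k),np.median(k,0))
E
```

```text
top board 4284 (array([531.2, -25.5]), array([225.8, 232.6]), -0.003) 0.010043297296282838
  comp 492 [237. 201.] (array([528. ,  45.5]), array([189.7,  28.5]), 0.013) [0.0306 0.0355 0.0401]
  comp 70 [253. 172.] (array([ 6.125e+02, -1.000e-01]), array([35.4, 14.2]), 1.562) [0.0285 0.0336 0.0382]
  comp 154 [285. 199.] (array([526.9, -93.5]), array([38.4, 49.4]), -0.406) [0.0371 0.043  0.0539]
  comp 68 [318. 199.] (array([ 525.3, -180.4]), array([26.2, 20.7]), 1.522) [0.0531 0.0905 0.0941]
  comp 65 [254. 230.] (array([ 4.417e+02, -4.000e-01]), array([35. , 12.7]), 1.551) [0.0293 0.0338 0.0375]
  above35 1002
  knob 48 (array([ 525.2, -184. ]), array([20.2, 18.6]), 0.674) [ 0.52416406 -0.18497326  0.09193907]
side board 10334 (array([520. , -14.9]), array([339.9, 369.7]), -1.571) 0.001233190741337431
  comp 90 [275. 166.] (array([ 525.6, -182. ]), array([18.1, 23.7]), -1.316) [0.0567 0.0795 0.0937]
  comp 47 [324. 198.] (array([ 367.2, -143.6]), array([10.9, 83.2]), -1.222) [0.0215 0.0323 0.0409]
  comp 75 [266. 202.] (array([525.8, -76.9]), array([40.6, 20.8]), 0.091) [0.0214 0.0343 0.046 ]
  comp 168 [250. 230.] (array([535.6,  33.9]), array([ 47.8, 165.2]), -0.293) [0.0259 0.0318 0.0359]
  comp 23 [288. 234.] (array([441.2,   9.1]), array([30.8, 11.9]), 1.566) [0.0188 0.027  0.0319]
  comp 258 [254. 241.] (array([526.7,  61.8]), array([186.7,  12.3]), 0.022) [0.0182 0.0261 0.033 ]
  above35 831
  knob 42 (array([ 525.8, -182. ]), array([17.7, 23.8]), -1.329) [ 0.52484409 -0.17995313  0.09083528]
```

```bash
cat >> h.py <<'E'
def down(yaw):
    x=np.array([0,0,-1.]); z=np.array([-np.sin(yaw),np.cos(yaw),0]); return np.stack([x,np.cross(z,x),z],1)
E
python3 - <<'E'
from h import *
p=np.array([.5473,.2816]); O=down(.258)
robot.gripper_to(.65)
robot.goto([*p,.14],O); robot.move_straight([*p,.048],speed=.1)
w0=robot.current_wrist_force(); print(w0,robot.current_ee_pos())
robot.gripper_to(0.0,30); print(robot.current_grip_width(),robot.current_wrist_force())
robot.move_straight([*p,.15],speed=.12); print(robot.current_wrist_force(),robot.current_clock(),robot.current_grip_width())
J=np.array([.527,-.012]); th=.006
T=J+np.array([[np.cos(th),-np.sin(th)],[np.sin(th),np.cos(th)]])@[0,-.009]
robot.move_straight([*T,.15],down(th),speed=.15)
print(robot.current_ee_pos(),robot.current_clock())
for n in('top','side'):
    f=grab_frame(n); save('carry_'+n,f['color']); np.savez('c'+n,**{k:f[k] for k in('color','range_z','intrinsics','cam_to_world')})
E
```

```text
[ 0.17339662 -0.53179379 -0.56655533] [0.54780085 0.28189396 0.04868082]
0.2821598467672821 [ 1.32266959 -2.14800023  1.86179968]
[-0.59630972 -0.16965028 -5.6167277 ] 5.7417 0.28459082547059183
[ 0.52709974 -0.02043572  0.14994257] 7.9167
```

View pics/carry_side.png

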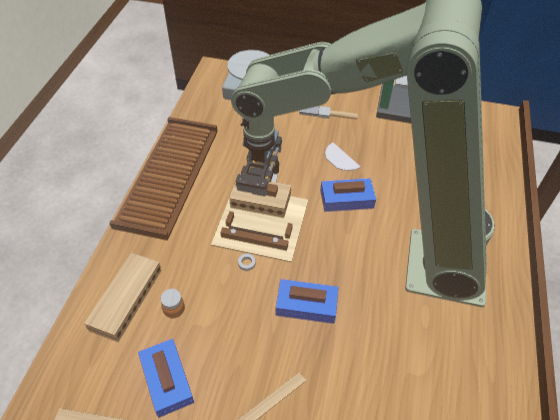

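View pics/carry_top.png

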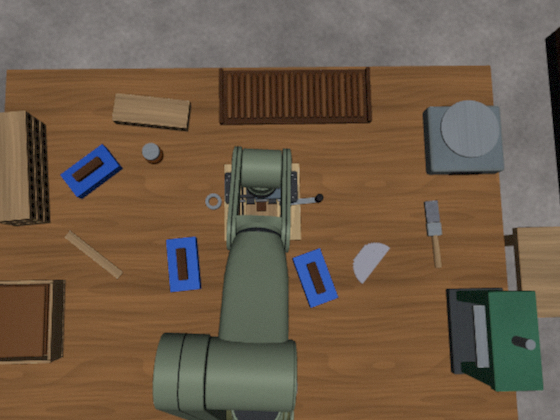

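The mould is held at about (262,195) in the side view, above the jig, and looks level. I'll check its pose in the hand from the depth image, then lower it.

```bash
python3 - <<'E'
from meas import *
f=np.load('cside.npz'); W=cloud(f); z=W[...,2]; hsv=cv2.cvtColor(f['color'],cv2.COLOR_RGB2HSV)
m=(abs(W[...,0]-.527)<.1)&(abs(W[...,1]+.02)<.08)&(z>.135)&(z<.153)&(hsv[...,2]>100)
Q=W[m]; print(len(Q),rect(Q),np.percentile(Q[:,0],[1,99]),np.percentile(Q[:,1],[1,99]),np.median(z[m]))
# front face
m=(abs(W[...,0]-.527)<.1)&(abs(W[...,1]-.021)<.012)&(z>.1)&(z<.146)
Q=W[m]; print(len(Q),np.percentile(Q[:,0],[1,99]),np.polyfit(Q[:,0],Q[:,1],1),Q[:,1].mean(),np.percentile(Q[:,2],[1,99]))
A=np.c_[Q[:,0]-.527,Q[:,2]-.12,np.ones(len(Q))]; print(np.linalg.lstsq(A,Q[:,1],rcond=None)[0])
E
```

```text
863 (array([527.4, -18.1]), array([151.3,  90.8]), 0.022) [0.45241046 0.60106448] [-0.05952697  0.02552124] 0.1443414800133016
705 [0.45222052 0.60021276] [0.00911036 0.0164705 ] 0.021253484089409892 [0.10144207 0.14573278]
[ 0.00830265 -0.12482585  0.02230237]
```

```bash
python3 - <<'E'
from h import *
p=robot.current_ee_pos(); T=np.array([.527,-.021])
robot.move_straight([*T,.066],speed=.08); robot.wait(.2); f0=robot.current_wrist_force(); print(f0,robot.current_ee_pos())
z=.066
while z>.054:
    z-=.0015; robot.move_straight([*T,z],speed=.03); f=robot.current_wrist_force(); print(round(z,4),f.round(2),robot.current_ee_pos()[2].round(4))
    if f[2]-f0[2]>3: break
robot.gripper_to(.6); robot.wait(.2)
print(robot.current_wrist_force(),robot.current_ee_pos())
robot.move_straight([*T,.16],speed=.2)
robot.goto([.45,.10,.25],down(.006))
for n in('top','side'):
    f=grab_frame(n); save('put_'+n,f['color'][130:330,150:400] if n=='top' else f['color'][130:330,150:400]); np.savez('p'+n,**{k:f[k] for k in('color','range_z','intrinsics','cam_to_world')})
print(robot.current_clock())
E
```

```text
[ 0.46214441 -0.28607429 -4.61290821] [ 0.52727571 -0.02100205  0.06645466]
0.0645 [ 0.19 -0.09 -4.  ] 0.0644
0.063 [ 0.11  0.22 -4.42] 0.0628
0.0615 [ 0.19  0.12 -4.79] 0.0614
0.06 [-0.77  0.21 -4.9 ] 0.0599
0.0585 [ 0.21  0.41 -4.85] 0.0584
0.057 [-2.59  0.29  6.37] 0.0582
[-0.53903704  0.37372357  0.20325191] [ 0.5269964  -0.02099888  0.05698549]
13.2167
```

View pics/put_side.png

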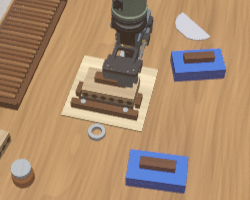

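View pics/put_top.png

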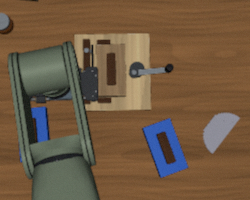

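The mould sits between the guides (batten at about (110,68) in the top crop). I'll measure its pose and the knob's.

```bash
python3 - <<'E'
from meas import *
f=np.load('ptop.npz'); W=cloud(f); z=W[...,2]
near=(abs(W[...,0]-.527)<.1)&(abs(W[...,1]+.02)<.08)
b=W[near&(z>.070)&(z<.088)&(W[...,1]>-.06)]; print('batten',len(b),rect(b),np.median(b[:,2]))
b=W[near&(z>.046)&(z<.062)]; print('block',len(b),rect(b),np.median(b[:,2]))
k=W[(abs(W[...,0]-.525)<.06)&(abs(W[...,1]+.18)<.05)&(z>.08)&(z<.11)]; print('knob',len(k),rect(k),np.median(k,0))
f=np.load('pside.npz'); W=cloud(f); z=W[...,2]
k=W[(abs(W[...,0]-.525)<.06)&(abs(W[...,1]+.18)<.05)&(z>.08)&(z<.11)]; print('knob',len(k))
E
```

```text
batten 284 (array([525.7, -20.6]), array([25.6, 86.9]), -0.015) 0.0779123997414577
block 1208 (array([526.5, -38.3]), array([150. , 118.4]), 0.01) 0.05402512635814527
knob 49 (array([ 525.3, -184. ]), array([18.8, 20.5]), -0.154) [ 0.52480595 -0.18470189  0.091572  ]
knob 0
```

```bash
cat > arc.py <<'E'
from h import *
P=np.array([.517,-.0855]); R=.100
def pose(th,back=.0245,z=.057,flip=0):
    d=np.array([np.cos(th),np.sin(th)]); k=P+R*np.array([np.sin(th),-np.cos(th)])
    c=k-back*d
    return [c[0],c[1],z], down(th-np.pi/2+flip*np.pi), np.array([d[0],d[1],0])
E
python3 - <<'E'
from arc import *
print(robot.current_joint_positions().round(2))
for fl in(0,1):
    for th in(0.08,.5,1,1.5,1.95):
        p,O,_=pose(th,flip=fl); q=robot.ik(p,O); q2=robot.ik([p[0],p[1],.16],O); print(fl,th,np.round(p,3),None if q is None else q.round(2),q2 is not None)
E
```

```text
[ 0.19  0.12  1.74 -0.    1.28 -1.38]
0 0.08 [ 0.501 -0.187  0.057] [-0.38  0.41  1.87 -0.    0.86 -0.46] True
0 0.5 [ 0.543 -0.185  0.057] [-0.35  0.46  1.78 -0.    0.9  -0.85] True
0 1 [ 0.588 -0.16   0.057] [-0.28  0.51  1.69 -0.    0.94 -1.28] True
0 1.5 [ 0.615 -0.117  0.057] [-0.21  0.53  1.65 -0.    0.96 -1.71] True
0 1.95 [ 0.619 -0.071  0.057] [-0.13  0.52  1.66 -0.    0.96 -2.08] True
1 0.08 [ 0.501 -0.187  0.057] None False
1 0.5 [ 0.543 -0.185  0.057] [-0.35  0.46  1.78 -0.    0.9   2.29] True
1 1 [ 0.588 -0.16   0.057] [-0.28  0.51  1.69 -0.    0.94  1.86] True
1 1.5 [ 0.615 -0.117  0.057] [-0.21  0.53  1.65 -0.    0.96  1.44] True
1 1.95 [ 0.619 -0.071  0.057] [-0.13  0.52  1.66 -0.    0.96  1.06] True
```

```bash
python3 - <<'E'
from arc import *
robot.gripper_to(0.0)
p,O,d=pose(.08,back=.038)
robot.goto([p[0],p[1],.16],O); robot.move_straight(p,speed=.12); robot.wait(.2)
f0=np.mean([robot.current_wrist_force() for _ in range(3)],0); np.save('f0',f0); print(f0,robot.current_ee_pos(),robot.current_clock())
for th in [.08,.08+.1,.28,.4,.52,.64,.74,.82]:
    p,O,d=pose(th); robot.move_straight(p,O,speed=.06); F=robot.current_wrist_force()-f0
    print(round(th,2),'push %.2f'%(-F@d),F.round(2),(robot.current_ee_pos()-p).round(4))
    if -F@d>9: break
print(robot.current_clock())
f=grab_frame('side'); save('push1',f['color'][100:350,150:450])
f=grab_frame('top'); save('push1t',f['color'][100:350,150:450])
E
```

```text
[ 1.16887747 -0.2338736   0.56106876] [ 0.48752293 -0.18838468  0.05767362] 16.5
0.08 push 0.89 [-0.94  0.67 -0.68] [ 0.0005 -0.     -0.    ]
0.18 push 0.89 [-0.95  0.3  -0.83] [-0.0001  0.0001 -0.0001]
0.28 push 1.06 [-1.39  0.99 -0.51] [-0.0001  0.0001 -0.    ]
0.4 push 0.72 [-0.9   0.27 -0.01] [-0.0002  0.0001 -0.    ]
0.52 push 1.96 [-1.97 -0.5  -1.02] [-0.0002  0.0001 -0.    ]
0.64 push 0.42 [-1.67  1.54 -0.29] [-0.0002  0.0001 -0.0001]
0.74 push 1.21 [-1.39 -0.27 -0.29] [-0.0002  0.     -0.    ]
0.82 push 1.19 [-0.91 -0.78 -1.37] [-0.0001  0.0001 -0.    ]
19.2083
```

View pics/push1.png

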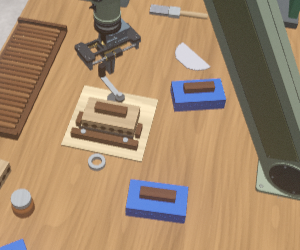

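View pics/push1t.png

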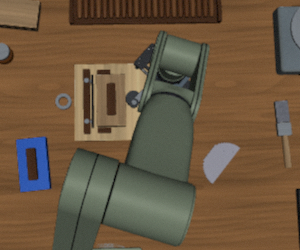

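The handle follows the fingers: the bar at about (115,88) in the side crop now points partly toward +x. I continue in small steps with averaged force readings.

```bash
cat >> arc.py <<'E'
def force(f0,n=6):
    a=[]
    for _ in range(n): robot.wait(.03); a.append(robot.current_wrist_force())
    return np.mean(a,0)-f0
E
python3 - <<'E'
from arc import *
f0=np.load('f0.npy'); th=.82; t0=robot.current_clock(); lim=2.0
while th<lim:
    F=None
    if 'pf' not in globals(): pf=1.5
    step=.03 if pf<3.5 else (.010 if pf<8 else .005)
    th+=step; p,O,d=pose(th); robot.move_straight(p,O,speed=.04)
    F=force(f0,4 if pf<3.5 else 7); pf=-F@d
    print('%.3f push %.2f'%(th,pf),F.round(1),(robot.current_ee_pos()-p).round(4),round(robot.current_clock(),1))
    if pf>11.0 or robot.current_clock()>50: break
np.save('th',th)
E
```

```text
0.850 push 2.04 [-2.8 -0.3 -0.3] [-0.0003 -0.     -0.0001] 19.7
0.880 push 1.54 [-2.  -0.4 -0.7] [-0.0001  0.     -0.    ] 20.1
0.910 push 1.92 [-2.5 -0.5 -0.1] [-0.0001  0.     -0.0001] 20.5
0.940 push 1.83 [-2.7 -0.3 -0.1] [-0.      0.0001 -0.    ] 20.8
0.970 push 1.59 [-2.4 -0.3 -0.7] [ 0.      0.0001 -0.    ] 21.2
1.000 push 1.37 [-2.2 -0.2 -0.9] [0. 0. 0.] 21.6
1.030 push 1.99 [-2.8 -0.6 -0.5] [ 0.      0.0001 -0.    ] 22.0
1.060 push 1.73 [-2.6 -0.5 -0.4] [0. 0. 0.] 22.4
1.090 push 1.94 [-2.7 -0.8 -0.9] [0.0001 0.     0.    ] 22.8
1.120 push 2.16 [-2.8 -1.1 -0.4] [0. 0. 0.] 23.1
1.150 push 1.36 [-2.5 -0.4 -0.7] [0. 0. 0.] 23.5
1.180 push 1.36 [-2.1 -0.6 -0.8] [0.0001 0.     0.    ] 23.9
1.210 push 1.49 [-2.5 -0.7 -0.6] [0. 0. 0.] 24.3
1.240 push 2.15 [-2.7 -1.3 -0.1] [-0. -0.  0.] 24.7
1.270 push 2.64 [-2.9 -1.9  0. ] [-0.  0.  0.] 25.1
1.300 push 2.13 [-3.3 -1.3 -0.9] [-0.      0.0001 -0.    ] 25.4
1.330 push 1.94 [-3.5 -1.1 -0.3] [ 0.      0.0001 -0.    ] 25.8
1.360 push 2.01 [-3.  -1.4  0.3] [-0.      0.0001 -0.    ] 26.2
1.390 push 1.95 [-3.3 -1.4 -0.7] [ 0.  0. -0.] 26.6
1.420 push 2.05 [-3.  -1.6 -0.4] [0.0001 0.     0.    ] 27.0
1.450 push 2.40 [-3.4 -2.  -0.4] [-0.  0.  0.] 27.4
1.480 push 2.36 [-2.9 -2.1 -0.8] [-0.  0. -0.] 27.7
1.510 push 2.29 [-2.8 -2.1 -0.9] [ 0.  0. -0.] 28.1
1.540 push 2.16 [-2.9 -2.1 -0.5] [ 0.0001  0.     -0.    ] 28.5
1.570 push 4.28 [-3.3 -4.3 -0.9] [-0.0001 -0.0007  0.    ] 28.9
1.580 push 6.29 [-3.8 -6.3 -0.6] [-0.0002 -0.0014  0.    ] 29.4
1.590 push 7.78 [-3.8 -7.9 -0.4] [-0.0002 -0.0019  0.    ] 29.9
1.600 push 8.90 [-4.2 -9.  -0.6] [-0.0002 -0.0023  0.0001] 30.3
1.605 push 9.66 [-4.1 -9.8 -0.3] [-0.0003 -0.0026  0.0001] 30.8
1.610 push 10.55 [ -4.1 -10.7  -0.7] [-0.0003 -0.0029  0.0001] 31.3
1.615 push 11.21 [ -4.5 -11.4  -0.7] [-0.0003 -0.0031  0.    ] 31.8
```

```bash
python3 - <<'E'
from arc import *
f0=np.load('f0.npy'); th=float(np.load('th.npy')); pf=0
while pf<12.6 and th<1.65:
    th+=.004; p,O,d=pose(th); robot.move_straight(p,O,speed=.03); robot.wait(.1)
    F=force(f0,10); pf=-F@d; print('%.3f push %.2f'%(th,pf),F.round(1),(robot.current_ee_pos()-p).round(4))
robot.wait(.3); F=force(f0,10); print(-F@d,F,robot.current_clock())
# back off along arc
for back in (.0275,.034,.06): 
    p,O,d=pose(th,back=back); robot.move_straight(p,O,speed=.05)
robot.wait(.2); F=force(f0,10); print('free',F)
robot.move_straight([p[0],p[1],.2],speed=.2)
robot.goto([.35,.25,.3],down(0))
for n in('top','side'):
    f=grab_frame(n); save('end_'+n,cv2.resize(f['color'][130:330,150:400],(750,600),interpolation=cv2.INTER_CUBIC)); np.savez('e'+n,**{k:f[k] for k in('color','range_z','intrinsics','cam_to_world')})
print(robot.current_clock())
E
```

```text
1.619 push 11.72 [ -4.7 -12.   -0.9] [-0.0003 -0.0033  0.0001]
1.623 push 11.61 [ -4.4 -11.9  -0.9] [-0.0003 -0.0034  0.0001]
1.627 push 12.35 [ -4.7 -12.6  -0.6] [-0.0003 -0.0036  0.0001]
1.631 push 12.80 [ -4.6 -13.1  -0.7] [-0.0003 -0.0037  0.0001]
12.413076698717095 [ -4.30568245 -12.69513774  -0.93410509] 35.1583
free [-1.45245582  0.0798806  -0.5243607 ]
39.625
```

View pics/end_side.png

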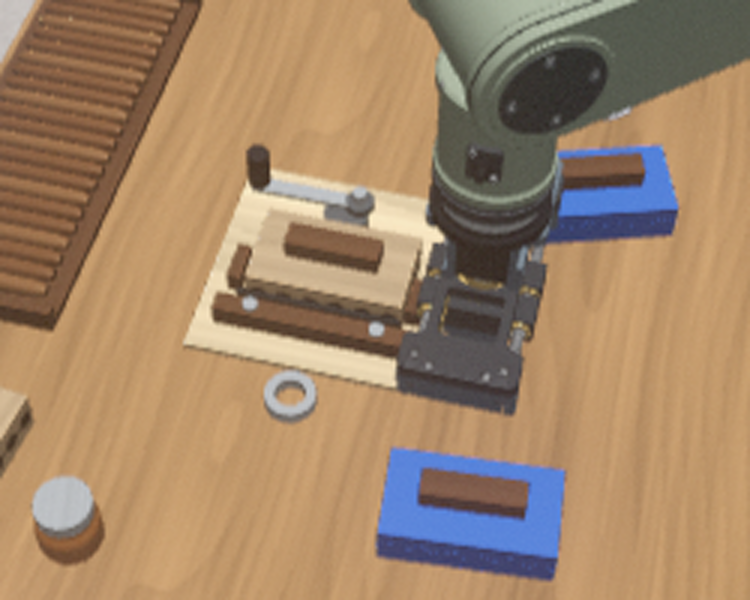

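View pics/end_top.png

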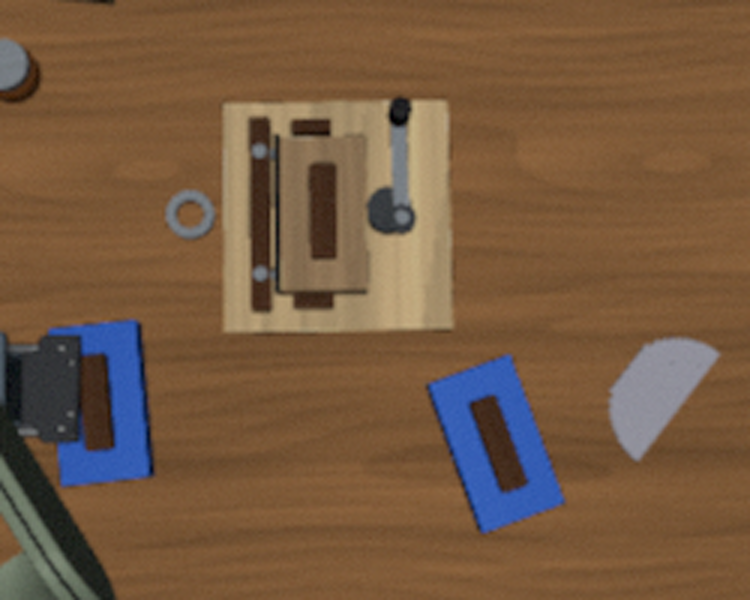

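The views show the mould against the fence pad (top crop, about (278,215)) and the handle along the jig's +x with the knob at (400,110). Last, a numerical check.

```bash
python3 - <<'E'
from meas import *
f=np.load('etop.npz'); W=cloud(f); z=W[...,2]
m=(abs(W[...,0]-.527)<.085)&(abs(W[...,1]+.015)<.055)
b=W[m&(z>.070)&(z<.09)]; print('batten',len(b),rect(b),np.median(b[:,2]))
b=W[m&(z>.047)&(z<.09)]; print('block',len(b),rect(b),np.median(b[:,2]))
k=W[(abs(W[...,0]-.617)<.04)&(abs(W[...,1]+.085)<.04)&(z>.083)&(z<.11)]; print('knob',len(k),np.median(k,0))
fz=W[(abs(W[...,0]-.527)<.1)&(W[...,1]>.035)&(W[...,1]<.07)&(z>.028)]; print('fence',rect(fz))
a=np.load('top.npz')['color'].astype(int); d=abs(f['color'].astype(int)-a).max(-1)>45
for n,(u,v) in dict(ring=(213,201),jar=(152,153),knife=(371,262),stick=(93,254),brush=(434,232)).items(): print(n,d[v-18:v+18,u-18:u+18].sum())
E
```

```text
batten 276 (array([522.1, -10.6]), array([22.8, 88.4]), -0.017) 0.07784899819192581
block 1482 (array([522.7, -10.2]), array([149.2,  84. ]), 0.001) 0.055054941308692484
knob 47 [ 0.61585208 -0.0831689   0.0925354 ]
fence (array([527.5,  47.8]), array([ 23.8, 189.1]), -0.011)
ring 0
jar 2
knife 0
stick 651
brush 0
```

```bash
python3 - <<'E'
from h import *
robot.move_straight([.35,.15,.35],speed=.2)
f=grab_frame('top'); save('fin',f['color'])
print(robot.current_clock())
E
```

```text
40.3833
```

View pics/fin.png

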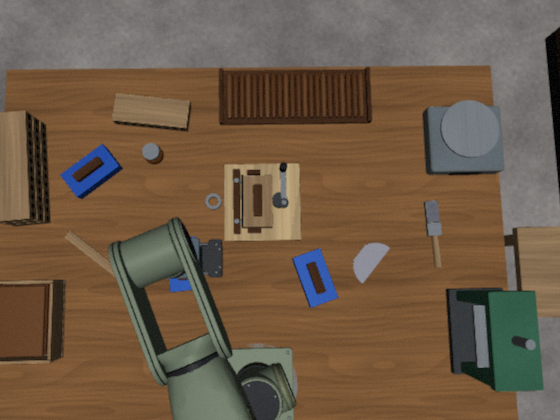

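The stick is still in its place at (67,235)–(110,270); the arm only covered part of it. All bystanders are where they were, so I hand in.

```bash
python3 -c "
from h import *
print(robot.close_job())"
```

```text
the job is handed in; nothing more can be done
None
```

The mould is clamped in the jig and the job is handed in, at about 40 s on the robot's clock. I gripped the pale mould by its batten, set it down between the guides and let go. I then pushed the knob round with closed fingers until it came up solid at about 1.57 rad. I leaned on it to about 12.5 N, with a peak reading of 12.8 N, and took the hand away.

- **Mould:** it lies flat, its top at about 55 mm for a nominal 54 mm, against the fence. Its yaw is about 0.001 rad from the block and -0.017 from the batten, with the jig at about 0.005. The limit is 0.03.
- **Position along the jig:** the mould ended about 4.5 mm off centre along the jig's x, within the 10 mm allowed. It was within about 1 mm when I set it down, so clamping moved it.
- **Handle:** the knob was still turned to about 1.55–1.6 rad after release.
- **Not checked:** I could not measure the cam's pressing force on the mould directly; I inferred it from the push at the knob. The wrist force zero was uncertain by roughly 0.5–1 N.
- **Bystanders:** all five are where they started. A picture comparison flagged the stick, but the arm was only covering part of it; its visible end has not moved.

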